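Put the gas hob's burners back together after cleaning

TASK

The hob has been cleaned and its burner parts lie about on the worktop: build the two burners up again. Do the large burner first: its large crown into the cup, then the brass flame ring on the crown, then the large cap on top; after that the small crown and then the small cap on the small burner. Set each part down without dropping it, so that it sits level and fully home in the one below, and let go of everything.

Things in the scene. Friction and masses are not known exactly. Their poses are not given: they have to be found in the camera images.
- large_burner: Larger of the two fixed aluminium burner cups, about 140 mm apart in either order, on the steel hob plate (6 mm thick; two black knobs, 20 mm high, near its robot-side edge). Outside 66 mm across, 14 mm high, round well 50 mm across, 10 mm deep. Origin: centre of its underside, on the plate; z up. A 9 mm high white spark plug stands beside each cup.
- small_burner: Smaller fixed burner cup on the same hob plate. Aluminium, outside 50 mm across, 14 mm high, round well 34 mm across, 10 mm deep. Origin: centre of its underside, on the plate; z up, rim at z = 14 mm.
- large_crown: Large aluminium crown, 120 g, 24 mm high. Foot 44 mm across, z 0-8 (lowest 4 mm tapered); slotted body 58 mm across, z 8-24; recess in its top 40 mm across, 6 mm deep. Foot goes into the large burner's well, body rests on the rim: origin then 6 mm above the burner's. Starts upright on the worktop; origin: centre of underside, z up; yaw means nothing.
- flame_ring: Brass flame ring, 130 g, 17 mm high. Foot 32 mm across, z 0-5 (lowest 3 mm tapered); finely slotted body 62 mm across, z 5-17; recess in its top 40 mm across, 6 mm deep, dark dot in it. Foot goes into the large crown's recess: origin then 25 mm above the large burner's. Starts upright on the worktop; origin: centre of underside, z up; yaw means nothing.
- large_cap: Large cap: plain dark steel disc, 140 g, 15 mm high. Foot 32 mm across, z 0-5 (lowest 3 mm tapered); disc 66 mm across, z 5-15. Foot goes into the flame ring's recess: origin then 37 mm above the large burner's. Starts upright on the worktop; origin: centre of underside, z up; yaw means nothing.
- small_crown: Small aluminium crown, 60 g, 20 mm high. Foot 28 mm across, z 0-8 (lowest 4 mm tapered); slotted body 40 mm across, z 8-20; recess in its top 26 mm across, 6 mm deep. Foot goes into the small burner's well, body rests on the rim: origin then 6 mm above the burner's. Starts upright on the worktop; origin: centre of underside, z up; yaw means nothing.
- small_cap: Small cap: plain dark steel disc, 70 g, 15 mm high. Foot 19 mm across, z 0-5 (lowest 3 mm tapered); disc 46 mm across, z 5-15. Foot goes into the small crown's recess: origin then 21 mm above the small burner's. Jars and a mug (to 85 mm high) stand by the parts. Starts upright on the worktop; origin: centre of underside, z up; yaw means nothing.
Things that resemble listed ones, but are neither listed nor needed, are in the scene too. Several things have the shape of the flame_ring; the one meant has the colours described above. What is shaped like the small_cap but blue is not meant.

How it is judged:
On the way, in this order (a step that is already met when the one before it is completed fails the run):
1. the large crown is seated on the large burner and released (horizontal distance between large_crown and large_burner below 0.005 m and z of large_crown in the frame of large_burner between 0.003 and 0.009 m and angle between large_crown's own z axis and vertical below 0.06 rad and linear speed of large_crown below 0.03 m/s and contact force between large_crown and the fingers below 0.1 N), for 0.2 s.
2. the brass flame ring is seated on the large burner and released (horizontal distance between flame_ring and large_burner below 0.009 m and z of flame_ring in the frame of large_burner between 0.022 and 0.028 m and angle between flame_ring's own z axis and vertical below 0.06 rad and linear speed of flame_ring below 0.03 m/s and contact force between flame_ring and the fingers below 0.1 N), for 0.2 s.
3. the large cap is seated on the large burner and released (horizontal distance between large_cap and large_burner below 0.013 m and z of large_cap in the frame of large_burner between 0.034 and 0.04 m and angle between large_cap's own z axis and vertical below 0.06 rad and linear speed of large_cap below 0.03 m/s and contact force between large_cap and the fingers below 0.1 N), for 0.2 s.
4. the small crown is seated on the small burner and released (horizontal distance between small_crown and small_burner below 0.005 m and z of small_crown in the frame of small_burner between 0.003 and 0.009 m and angle between small_crown's own z axis and vertical below 0.06 rad and linear speed of small_crown below 0.03 m/s and contact force between small_crown and the fingers below 0.1 N), for 0.2 s.
5. the small cap is seated on the small burner and released (horizontal distance between small_cap and small_burner below 0.009 m and z of small_cap in the frame of small_burner between 0.018 and 0.024 m and angle between small_cap's own z axis and vertical below 0.06 rad and linear speed of small_cap below 0.03 m/s and contact force between small_cap and the fingers below 0.1 N), for 0.2 s.
At the end, for the whole second after the job is handed in: Large crown, flame ring, large cap on the large burner; small crown, small cap on the small one. Off-axis under 5 mm (crowns), 9 mm (ring, small cap), 13 mm (large cap); within 3 mm of seated height, level to 0.06 rad, at rest, released (all of step 1 and all of step 2 and all of step 3 and all of step 4 and all of step 5); the robot touches nothing.
It fails at once if the large crown is dropped (falls freely, faster than 0.7 m/s, that is from over 25 mm) (linear speed of large_crown above 0.7 m/s and contact force between large_crown and anything else below 0.05 N).
It fails at once if the brass flame ring is dropped (falls freely, faster than 0.7 m/s, that is from over 25 mm) (linear speed of flame_ring above 0.7 m/s and contact force between flame_ring and anything else below 0.05 N).
It fails at once if the large cap is dropped (falls freely, faster than 0.7 m/s, that is from over 25 mm) (linear speed of large_cap above 0.7 m/s and contact force between large_cap and anything else below 0.05 N).
It fails at once if the small crown is dropped (falls freely, faster than 0.7 m/s, that is from over 25 mm) (linear speed of small_crown above 0.7 m/s and contact force between small_crown and anything else below 0.05 N).
It fails at once if the small cap is dropped (falls freely, faster than 0.7 m/s, that is from over 25 mm) (linear speed of small_cap above 0.7 m/s and contact force between small_cap and anything else below 0.05 N).
It also fails if it takes over 112 s, if anything falls off the work surface, if the arm or the gripper's body presses on something with over 40 N, if the wrist force passes 120 N, or if a joint passes its speed limit or range.

ROBOT

A 6-joint arm with a two-finger parallel gripper is mounted at the origin on the work surface. World frame = base frame: x ahead of the robot, y to its left, z up, the work surface at z = 0. Lengths are in m, angles in rad, forces in N, time in s.
With the tool pointing down it reaches from about 0.35 to 0.775 m from the base axis. Payload 7.3 kg.
Tool frame: the origin (TCP) lies at the centre of the arm's flange, where the gripper is bolted on; the fingertips stand 178 mm ahead of it and the grasp point (between the pads) lies 159 mm ahead of it (tip_extent is the distance from the TCP to the fingertips, in m); z points along the fingers, y is the line along which they close (so a half turn about z gives the same grasp; the last joint's range is limited). The gripper opens to 92 mm and grips with 3 to 60 N. Pads are 19 mm wide; open, the fingers measure 130 mm over their backs; the gripper's body (75 mm by 190 mm) begins 47 mm behind the grasp point.
Start: joints at [1.053, 0.342, 1.524, -0, 1.275, -0.146], TCP at [0.191, 0.489, 0.405] pointing down, gripper open.
Joint ranges: [-2.53, 2.53], [-0.77, 2.02], [0.04, 2.7], [-1, 4.14], [0.28, 2.66], [-3.11, 3.11]. Speed limits (rad/s): [2.57, 2.57, 3.14, 3.14, 3.14, 3.14].

INTERFACE

Orientations are given as [roll, pitch, yaw] about the fixed x, y, z axes, in that order (R = Rz(yaw) Ry(pitch) Rx(roll)).
In Python, from cell import * gives the robot as it stands.
- The arm moves only by the tool arm_command, never from a script. Its arguments are lists of equal length, an entry for each row: "xyz": the shift along the world's x, y, z in mm, a list of three; "spin": the turn about the world's z in degrees. In form: {"xyz": [[tx, ty, tz], ...], "spin": [spin, ...]}. A call has 1 to 20 rows; each row shifts and turns the commanded pose from where the row before left it; what a row does not reach is not made up. A row lasts 1/10 s, in which the tool goes at most 50 mm and 8.59 degrees, less where a joint would pass 70% of its speed; a pose out of reach is approached as far as the arm can. A call with a gripper value outside its range is refused whole. "jaw" is the opening, from -1 (shut) to 1 (fully open), set as the call begins (left out, the last holds). The fingers move at their own pace and stop on an object; "squeeze" is the grip in N (left out, the last holds). Time passes only in rows, so rows that do not move let the fingers close. It gives the time, the measured TCP pose, the force, the opening and the grip force at its end, in the units of the state.
- observe(): the state, without advancing time (a new reading comes with each control period).
- read_camera(name): name is "scene" or "top"; returns a dict with "img" (420x560x3 uint8, red, green, blue), "depth" (420x560 float32, m along the optical axis (not along the pixel's ray), 0 where there is no reading), "fx", "fy", "cx", "cy" (pixels), "dist_coeffs" ([k1, k2, p1, p2, k3] as OpenCV has them; the pictures are not rectified), "world_from_camera" (4x4, takes a point from camera to world coordinates). Camera axes: x right, y up, looking along -z (the intrinsics and any distortion apply to the point x, -y, -z); pixel columns grow to the right and rows downward; lengths in m; the calibration is good to about 2 mm. A picture is of the moment at which its call begins.
- hand_in(): hands the job in; it is judged then, once.
The state is a dict: "time": time; "qpos": joint angles; "qvel": joint speeds; "joint_efforts": joint torques, N m; "tool_pos": TCP position; "tool_rot": TCP orientation; "contact_force": force on the tool from outside, world axes, zero at the start; "torque": the same for the moment, N m; "opening": finger opening in m; "grip_force": force on a finger pad.
Only numpy, scipy, OpenCV 4.12 (cv2) and the standard library are available. Lean on these libraries where they do the work, as an engineer would, in place of code of your own. Each camera call takes 0.05 s, during which the arm holds its last target. There are 200 camera calls.

## Working session

There is one attempt and no reset: what is moved stays moved. The work goes in short steps, Python scripts to look and compute and a tool call to move; the robot and the scene stay as the last step left them, time stands still between calls to the robot, and variables do not carry over. Pictures are saved under pics/ and viewed, at most 14 in all, crops included, and the job is handed in when it is done.

Besides the shell and the picture viewer there is one more tool, called by a JSON object that holds its "api" and its "payload". arm_command: Moves the arm, as the interface text tells. Its arguments: {"type":"object","properties":{"xyz":{"type":"array","items":{"type":"array","items":{"type":"number"}}},"spin":{"type":"array","items":{"type":"number"}},"jaw":{"type":"number"},"squeeze":{"type":"number"}},"required":["xyz","spin"]}

```bash
ls; mkdir -p pics; cat > h.py <<'E'
from cell import *
import numpy as np, cv2, pickle
def grab(n):
    c=read_camera(n); pickle.dump(c,open(f'{n}.pkl','wb')); return c
def load(n): return pickle.load(open(f'{n}.pkl','rb'))
def ray(c,u,v):
    K=np.array([[c['fx'],0,c['cx']],[0,c['fy'],c['cy']],[0,0,1.]])
    p=cv2.undistortPoints(np.array([[[u,v]]],float),K,np.array(c['dist_coeffs'],float))[0,0]
    T=np.array(c['world_from_camera']); return T[:3,3],T[:3,:3]@np.array([p[0],-p[1],-1])
def atz(c,u,v,z):
    o,d=ray(c,u,v); return o+d*(z-o[2])/d[2]
def atd(c,u,v):
    o,d=ray(c,u,v); return o+d*c['depth'][int(round(v)),int(round(u))]
E
python3 - <<'E'
from h import *
for n in('scene','top'):
    c=grab(n); cv2.imwrite(f'pics/{n}0.png',cv2.resize(c['img'][...,::-1],(800,600),interpolation=cv2.INTER_CUBIC))
    print(n,np.round(c['world_from_camera'],3),c['fx'],c['cx'],c['cy'],c['dist_coeffs'],(c['depth']>0).mean())
print(observe())
E
```

```text
pics
scene [[-0.79  -0.512  0.337  0.874]
 [ 0.613 -0.671  0.418  0.35 ]
 [ 0.012  0.537  0.844  0.883]
 [ 0.     0.     0.     1.   ]] 466.5544935324936 281.2398340174406 210.71855809171848 [-0.15651147  0.          0.          0.          0.        ] 0.9959353741496598
top [[-0.002  0.987 -0.162  0.402]
 [-1.    -0.003 -0.01  -0.058]
 [-0.01   0.162  0.987  0.845]
 [ 0.     0.     0.     1.   ]] 391.30262289736 276.6241197285822 215.0345500322435 [-0.1057603  0.         0.         0.         0.       ] 0.99625
{'time': 0.1, 'qpos': array([ 1.05302941e+00,  3.42650366e-01,  1.52491441e+00,  4.37836380e-06,
        1.27541691e+00, -1.45997874e-01]), 'qvel': array([-0.00021878, -0.00127929, -0.00324027, -0.00057848, -0.00082428,
        0.00169296]), 'joint_efforts': array([ 1.68895349e-03, -4.32004917e+01, -2.44696462e+01,  7.20232632e-02,
        5.25958801e-02, -4.47040054e-05]), 'tool_pos': array([0.19063096, 0.48903789, 0.40411816]), 'tool_rot': array([-3.14021901e+00, -2.06217424e-04,  2.76982220e+00]), 'contact_force': array([-0.33374338,  0.10631389, -0.90329581]), 'torque': array([-0.05352954,  0.00375635,  0.0349206 ]), 'grip_force': 0.0, 'opening': 0.0916029958140451}
```

View pics/scene0.png

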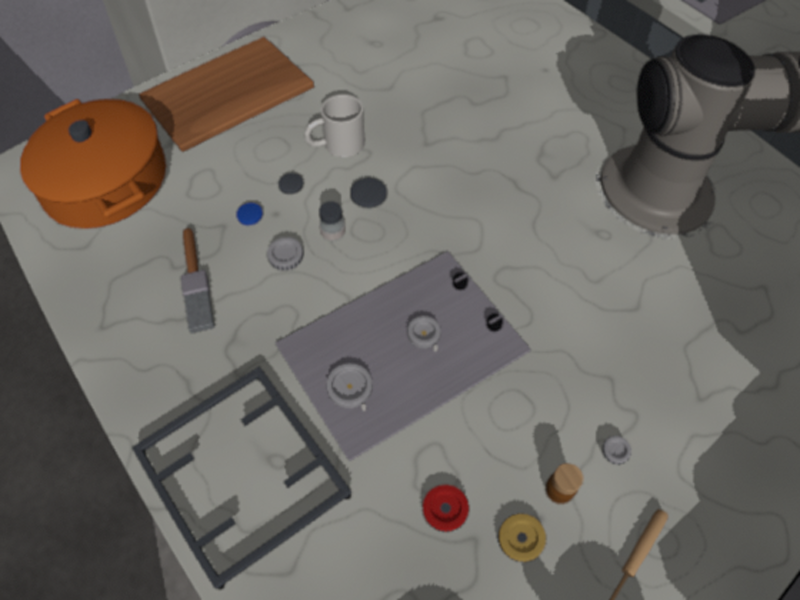

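View pics/top0.png

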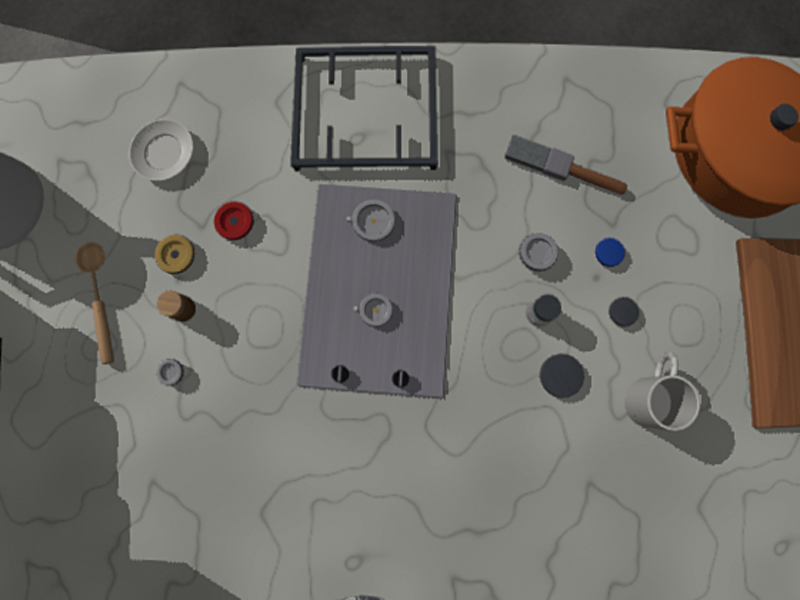

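The top view (800×600) shows these parts:
- Large burner (373,221) and small burner (376,311).
- Large crown (538,252), large cap (562,376) and small crown (171,372).
- Small cap candidates: dark (623,311) or blue (610,252). The dark one fits; the dark thing at (545,310) is a jar.
- Flame ring candidates: brass (174,254) or red (233,220). The brass one fits.

I'll confirm these in crops and fit positions from both depth views.

```bash
cat >> h.py <<'E'
from scipy.optimize import least_squares
def cloud(c):
    H,W=c['depth'].shape; K=np.array([[c['fx'],0,c['cx']],[0,c['fy'],c['cy']],[0,0,1.]])
    u,v=np.meshgrid(np.arange(W),np.arange(H)); p=cv2.undistortPoints(np.stack([u,v],-1).reshape(-1,1,2).astype(float),K,np.array(c['dist_coeffs'],float))[:,0]
    d=c['depth'].reshape(-1,1); T=np.array(c['world_from_camera'])
    P=np.hstack([p[:,:1],-p[:,1:],-np.ones((len(p),1))])*d@T[:3,:3].T+T[:3,3]; P[d[:,0]==0]=np.nan
    return P
def top(P,xy,r,h=.006):
    "level of the top face and circle about it near xy"
    q=P[np.hypot(*(P[:,:2]-xy).T)<r]; z=np.percentile(q[:,2],97)
    q=q[q[:,2]>z-h]; (x,y),R=cv2.minEnclosingCircle(q[:,:2].astype(np.float32))
    return np.round(np.array([x,y,R,np.median(q[:,2])])*1e3,1),len(q)
OBJ=dict(large_burner=(373,221,.04),small_burner=(376,311,.034),large_crown=(538,252,.04),flame_ring=(174,254,.04),large_cap=(562,376,.045),small_crown=(171,372,.03),small_cap=(623,311,.032),red=(233,220,.04),blue=(610,252,.032),jarL=(545,310,.03),mug=(672,402,.05),jarR=(172,300,.03))
E
python3 - <<'E'
from h import *
t=load('top');s=load('scene');Pt,Ps=cloud(t),cloud(s)
for n,(u,v,r) in OBJ.items():
    xy=atz(t,u*.7,v*.7,.015 if 'ar' not in n and n!='mug' else .06)[:2]
    out=[top(P,xy,r) for P in(Pt,Ps)]
    print(n,xy.round(3),*out)
for c,P in((t,Pt),(s,Ps)):
    q=P[(abs(P[:,0]-.36)<.03)&(abs(P[:,1])<.3)]; print('table',np.nanmedian(q[:,2]))
im=t['img'][...,::-1]
a=cv2.resize(im[130:280,90:200],(400,545),interpolation=cv2.INTER_CUBIC);b=cv2.resize(im[150:300,350:460],(400,545),interpolation=cv2.INTER_CUBIC)
cv2.imwrite('pics/c1.png',np.hstack([a,b]))
E
```

```text
large_burner [ 0.659 -0.018] (array([674. , -16. ,  32.7,  19.5]), 202) (array([673.9, -14.8,  33.6,  19.2]), 239)
small_burner [ 0.533 -0.021] (array([534.9, -16. ,  28.2,  19.3]), 228) (array([533.2, -16.6,  27.3,  19.2]), 218)
large_crown [ 0.612 -0.258] (array([ 623.5, -267.7,   29.1,   23.2]), 300) (array([ 621.8, -266.4,   29.4,   22.8]), 247)
flame_ring [0.624 0.296] (array([626.3, 297. ,  31.8,  16.4]), 352) (array([625.1, 298.4,  32. ,  15.9]), 583)
large_cap [ 0.433 -0.284] (array([ 435.8, -297.4,   33.3,   14.5]), 727) (array([ 434.4, -296.8,   34.1,   13.8]), 398)
small_crown [0.441 0.289] (array([441.2, 291.8,  20.5,  18.6]), 188) (array([441.5, 292.8,  20.8,  19.2]), 209)
small_cap [ 0.532 -0.397] (array([ 532.6, -399.7,   22.6,   14.6]), 315) (array([ 530.6, -397.5,   22.9,   14.3]), 181)
red [0.678 0.205] (array([679.4, 205.4,  32.2,  16.6]), 363) (array([678. , 205.6,  31.9,  16.3]), 524)
blue [ 0.624 -0.383] (array([ 627.1, -383.8,   23.7,   15. ]), 316) (array([ 625.6, -381.8,   24.1,   14. ]), 216)
jarL [ 0.527 -0.264] (array([ 530.8, -267.7,   19.5,   59.7]), 261) (array([ 530.2, -266. ,   19.9,   59.2]), 171)
mug [ 0.394 -0.443] (array([ 393.2, -432.8,   39.3,   83.8]), 289) (array([ 391.8, -431.5,   39.7,   82.9]), 166)
jarR [0.543 0.275] (array([539.6, 280.1,  19.3,  59.5]), 246) (array([538.8, 282.8,  19.6,  59.2]), 320)
table -0.0006504838392498158
table -0.0002987350407498979
```

View pics/c1.png

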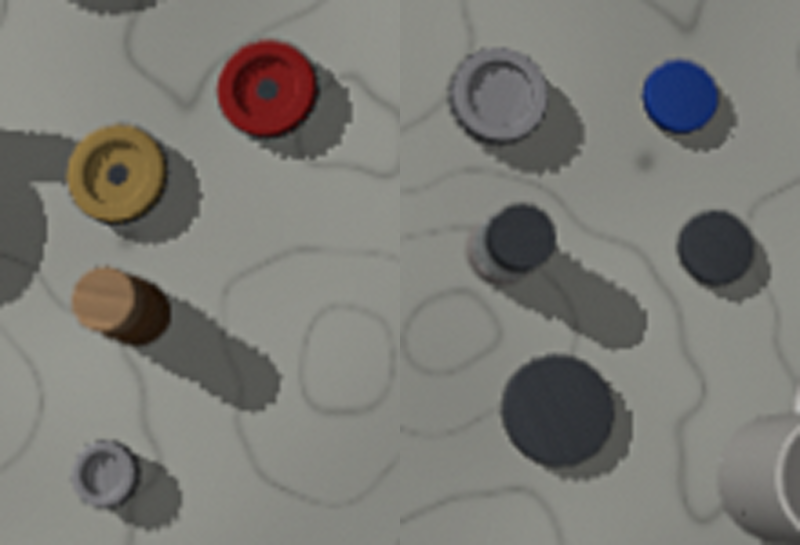

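Both choices confirmed in the crop: brass ring with a dot at (117,173) and dark cap at (715,248). The heights fit the sizes given. I'll start moving towards the large crown and refine the burner centres without the plugs.

```bash
python3 - <<'E'
from h import *
for n in('top','scene'):
    c=load(n);P=cloud(c)
    for b,x in(('L',(.674,-.0155)),('S',(.534,-.0165))): print(n,b,top(P,np.array(x),.04,.0035))
E
```

```text
top L (array([674.8, -15.1,  33. ,  20. ]), 234)
top S (array([534.8, -19.6,  24.7,  19.5]), 199)
scene L (array([674.9, -14.6,  33.3,  19.6]), 264)
scene S (array([533.8, -18.7,  25.2,  19.6]), 177)
```

{"api": "arm_command", "payload": {"xyz": [[21.6, -37.8, 0], [21.6, -37.8, 0], [21.6, -37.8, 0], [21.6, -37.8, 0], [21.6, -37.8, 0], [21.6, -37.8, 0], [21.6, -37.8, 0], [21.6, -37.8, 0], [21.6, -37.8, 0], [21.6, -37.8, 0], [21.6, -37.8, 0], [21.6, -37.8, 0], [21.6, -37.8, 0], [21.6, -37.8, 0], [21.6, -37.8, 0], [21.6, -37.8, 0], [21.6, -37.8, 0], [21.6, -37.8, 0], [21.6, -37.8, 0], [21.6, -37.8, 0]], "spin": [1.065, 1.065, 1.065, 1.065, 1.065, 1.065, 1.065, 1.065, 1.065, 1.065, 1.065, 1.065, 1.065, 1.065, 1.065, 1.065, 1.065, 1.065, 1.065, 1.065], "jaw": 0.8, "squeeze": 20}}

```text
time: 2.1
tool_pos: [0.6233, -0.2685, 0.4041]
tool_rot: [3.141, -0.001, -3.141]
contact_force: [0.5, -0.5, 0.1]
opening: 0.0828
grip_force: 0.0
```

{"api": "arm_command", "payload": {"xyz": [[-0.7, 1.5, -40], [0, 0, -40], [0, 0, -40], [0, 0, -40], [0, 0, -30], [0, 0, -15], [0, 0, -10], [0, 0, 0]], "spin": [0, 0, 0, 0, 0, 0, 0, 0]}}

```text
time: 2.9
tool_pos: [0.622, -0.2653, 0.1891]
tool_rot: [3.141, -0.001, -3.142]
contact_force: [0.6, 0.1, -0.7]
opening: 0.0828
grip_force: 0.0
```

{"api": "arm_command", "payload": {"xyz": [[0, 0, 0], [0, 0, 0], [0, 0, 0], [0, 0, 0], [0, 0, 0], [0, 0, 0], [0, 0, 0], [0, 0, 0]], "spin": [0, 0, 0, 0, 0, 0, 0, 0], "jaw": -1}}

```text
time: 3.7
tool_pos: [0.6223, -0.2658, 0.1911]
tool_rot: [-3.14, 0.002, 3.142]
contact_force: [-0.3, -1.6, 5.8]
opening: 0.0574
grip_force: 20.0
```

{"api": "arm_command", "payload": {"xyz": [[0, 0, 5], [0, 0, 15], [0, 0, 25], [0, 0, 25], [10, 48, 0], [10, 48, 0], [10, 48, 0], [10, 48, 0], [10, 48, 0], [2, 10, 0], [0, 0, 0], [0, 0, 0]], "spin": [0, 0, 0, 0, 0, 0, 0, 0, 0, 0, 0, 0]}}

```text
time: 4.9
tool_pos: [0.6739, -0.0162, 0.26]
tool_rot: [-3.141, -0.0, 3.142]
contact_force: [0.6, -0.4, -2.0]
opening: 0.0573
grip_force: 20.0
```

```bash
python3 - <<'E'
from h import *
for i in range(2):
  for n in('top','scene'):
    c=grab(n);P=cloud(c); o=observe()
    q=P[np.hypot(P[:,0]-.6748,P[:,1]+.0149)<.04]; q=q[(q[:,2]<.11)&(q[:,2]>.07)]
    print(n,len(q),q.min(0),q.max(0),o['tool_pos'],o['opening'])
    if i: cv2.imwrite(f'pics/h_{n}.png',c['img'][...,::-1])
s=load('scene')['img'];t=load('top')['img']
cv2.imwrite('pics/h1.png',np.hstack([cv2.resize(x[...,::-1],(400,400),interpolation=cv2.INTER_CUBIC) for x in(t[80:230,190:340],s[190:340,160:310])]))
E
```

```text
Traceback (most recent call last):
ValueError: zero-size array to reduction operation minimum which has no identity
```

{"api": "arm_command", "payload": {"xyz": [[0.5, 0.5, -20], [0, 0, -20], [0, 0, -8], [0, 0, -3], [0, 0, -2], [0, 0, -2], [0, 0, -2], [0, 0, 0], [0, 0, 0]], "spin": [0, 0, 0, 0, 0, 0, 0, 0, 0]}}

```text
time: 5.85
tool_pos: [0.6747, -0.0148, 0.2032]
tool_rot: [-3.141, 0.001, -3.141]
contact_force: [0.3, -0.2, -0.2]
opening: 0.0572
grip_force: 20.0
```

{"api": "arm_command", "payload": {"xyz": [[0, 0, -1], [0, 0, -1], [0, 0, 0], [0, 0, 0]], "spin": [0, 0, 0, 0]}}

```text
time: 6.25
tool_pos: [0.6746, -0.0148, 0.2031]
tool_rot: [-3.141, 0.002, -3.141]
contact_force: [-3.7, 0.4, 11.9]
opening: 0.0573
grip_force: 20.0
```

```bash
python3 - <<'E'
from h import *
s=grab('scene');o=observe();print(o['tool_pos'],o['contact_force'],o['torque'])
cv2.imwrite('pics/h1.png',cv2.resize(s['img'][200:320,170:310,::-1],(700,600),interpolation=cv2.INTER_CUBIC))
E
```

```text
[ 0.67461099 -0.01477896  0.20302924] [-4.11764666 -0.55611376 10.69112044] [-0.11810417  0.77824959 -0.01759407]
```

View pics/h1.png

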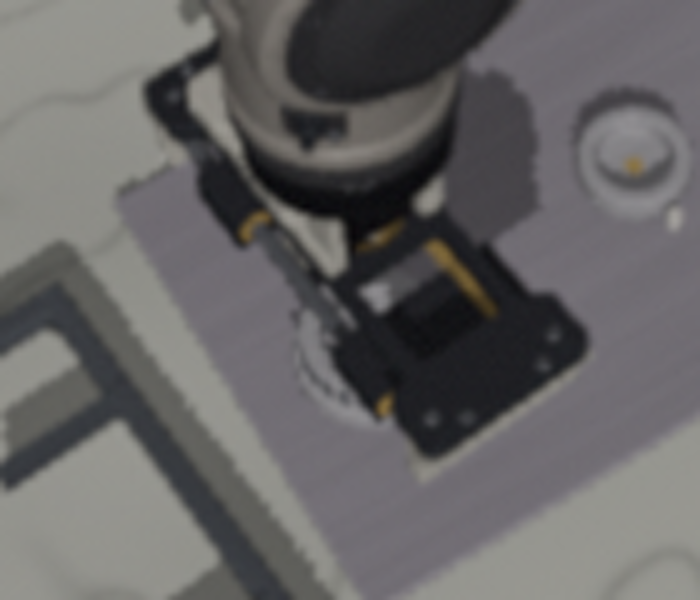

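Contact is at TCP z 203.1, which matches the grasp height of 191.1 plus 12, so the crown is home. Release.

{"api": "arm_command", "payload": {"xyz": [[0, 0, 0.5], [0, 0, 0], [0, 0, 0], [0, 0, 0], [0, 0, 0]], "spin": [0, 0, 0, 0, 0], "jaw": 0.8}}

```text
time: 6.8
tool_pos: [0.6745, -0.0148, 0.2009]
tool_rot: [3.141, -0.0, -3.142]
contact_force: [1.2, 0.7, 0.3]
opening: 0.0826
grip_force: 0.0
```

{"api": "arm_command", "payload": {"xyz": [[0, 0, 10], [0, 0, 30], [0, 0, 40], [-8, 48, 10], [-8, 48, 0], [-8, 48, 0], [-8, 48, 0], [-8, 48, 0], [-8, 48, 0], [-1, 24, 0], [0, 0, 0], [0, 0, 0]], "spin": [0, 0, 0, 0, 0, 0, 0, 0, 0, 0, 0, 0]}}

```text
time: 8.0
tool_pos: [0.6254, 0.2974, 0.2916]
tool_rot: [-3.141, 0.0, -3.14]
contact_force: [-0.3, 0.2, -0.4]
opening: 0.0827
grip_force: 0.0
```

```bash
python3 - <<'E'
from h import *
for n in('top','scene'):
    c=grab(n);P=cloud(c)
    print(n,top(P,np.array([.6748,-.0149]),.045,.004))
    q=P[(np.hypot(P[:,0]-.6748,P[:,1]+.0149)<.028)&(P[:,2]>.033)]; A=np.c_[q[:,:2],np.ones(len(q))]
    print(np.linalg.lstsq(A,q[:,2],rcond=None)[0],len(q))
E
```

```text
top (array([675.8, -14.8,  29.8,  35.5]), 291)
[ 0.00158704 -0.00105229  0.03458018] 253
scene (array([675.5, -13. ,  29.7,  35.5]), 286)
[-0.00281545  0.0031927   0.03757239] 250
```

Crown seated level, top at 35.5 mm against 36 expected. Next, the ring.

{"api": "arm_command", "payload": {"xyz": [[0.3, 0.2, -40], [0, 0, -40], [0, 0, -15], [0, 0, -8], [0, 0, -3], [0, 0, 0]], "spin": [0, 0, 0, 0, 0, 0]}}

```text
time: 8.7
tool_pos: [0.6265, 0.2972, 0.1866]
tool_rot: [3.141, 0.002, 3.141]
contact_force: [-0.4, 0.0, -0.3]
opening: 0.0826
grip_force: 0.0
```

{"api": "arm_command", "payload": {"xyz": [[0, 0, 0], [0, 0, 0], [0, 0, 0], [0, 0, 0], [0, 0, 0], [0, 0, 0], [0, 0, 0], [0, 0, 0]], "spin": [0, 0, 0, 0, 0, 0, 0, 0], "jaw": -1}}

```text
time: 9.5
tool_pos: [0.626, 0.2975, 0.1861]
tool_rot: [3.141, 0.001, -3.142]
contact_force: [-0.6, -0.1, 5.6]
opening: 0.0606
grip_force: 20.0
```

{"api": "arm_command", "payload": {"xyz": [[0, 0, 5], [0, 0, 15], [0, 0, 30], [0, 0, 30], [7.5, -48, 0], [7.5, -48, 0], [7.5, -48, 0], [7.5, -48, 0], [7.5, -48, 0], [7.5, -48, 0], [4.2, -24, 0], [0, 0, 0], [0, 0, 0]], "spin": [0, 0, 0, 0, 0, 0, 0, 0, 0, 0, 0, 0, 0]}}

```text
time: 10.8
tool_pos: [0.6749, -0.0151, 0.2657]
tool_rot: [3.141, -0.0, 3.14]
contact_force: [0.0, 0.3, -1.3]
opening: 0.0605
grip_force: 20.0
```

{"api": "arm_command", "payload": {"xyz": [[0, 0, -20], [0, 0, -15], [0, 0, -5], [0, 0, -2], [0, 0, -2], [0, 0, -2], [0, 0, -2], [0, 0, 0], [0, 0, 0]], "spin": [0, 0, 0, 0, 0, 0, 0, 0, 0]}}

```text
time: 11.7
tool_pos: [0.675, -0.0147, 0.2174]
tool_rot: [3.142, 0.0, 3.141]
contact_force: [-0.1, -0.3, -0.8]
opening: 0.0606
grip_force: 20.0
```

{"api": "arm_command", "payload": {"xyz": [[0, 0, -1], [0, 0, 0], [0, 0, 0]], "spin": [0, 0, 0]}}

```text
time: 12.0
tool_pos: [0.6751, -0.0147, 0.2171]
tool_rot: [-3.142, 0.001, 3.141]
contact_force: [-2.0, 1.6, 4.6]
opening: 0.0606
grip_force: 20.0
```

{"api": "arm_command", "payload": {"xyz": [[0, 0, 0.5], [0, 0, 0], [0, 0, 0], [0, 0, 0], [0, 0, 0]], "spin": [0, 0, 0, 0, 0], "jaw": 0.8}}

```text
time: 12.5
tool_pos: [0.675, -0.0146, 0.2165]
tool_rot: [3.141, -0.0, 3.142]
contact_force: [0.1, 0.5, -0.8]
opening: 0.0825
grip_force: 0.0
```

{"api": "arm_command", "payload": {"xyz": [[0, 0, 10], [0, 0, 30], [0, 0, 40], [-24, -28.2, 0], [-24, -28.2, 0], [-24, -28.2, 0], [-24, -28.2, 0], [-24, -28.2, 0], [-24, -28.2, 0], [-24, -28.2, 0], [-24, -28.2, 0], [-24, -28.2, 0], [-24, -28.2, 0], [0, 0, 0], [0, 0, 0]], "spin": [0, 0, 0, 6, 6, 6, 6, 6, 6, 6, 6, 6, 6, 0, 0]}}

```text
time: 14.0
tool_pos: [0.4668, -0.2457, 0.2915]
tool_rot: [-3.134, -0.081, -2.164]
contact_force: [-0.2, 0.4, -0.0]
opening: 0.0827
grip_force: 0.0
```

```bash
python3 - <<'E'
from h import *
for n in('top','scene'):
    c=grab(n);P=cloud(c)
    print(n,top(P,np.array([.6748,-.0149]),.045,.004))
    q=P[(np.hypot(P[:,0]-.6748,P[:,1]+.0149)<.028)&(P[:,2]>.044)]; A=np.c_[q[:,:2],np.ones(len(q))]
    print(np.linalg.lstsq(A,q[:,2],rcond=None)[0],len(q))
E
```

```text
top (array([673.7, -13.8,  31.1,  47.9]), 346)
[-0.00303155 -0.00554741  0.04966268] 271
scene (array([673.2, -12.9,  31.6,  47.4]), 384)
[ 0.00272352 -0.00451735  0.04531735] 291
```

```bash
python3 - <<'E'
from h import *
o=observe();print(o['qpos'].round(3),o['tool_pos'],o['tool_rot'])
E
```

```text
[-0.608  0.467  1.673 -0.097  0.995 -3.105] [ 0.46699216 -0.24575507  0.29136763] [-3.13417974 -0.08143681 -2.16343372]
```

The ring is seated (top 47.7 mm against 48 expected). The wrist reached its J6 limit, so I'll unwind by half a turn, which gives the same grasp.

{"api": "arm_command", "payload": {"xyz": [[0, 0, 0], [0, 0, 0], [0, 0, 0], [0, 0, 0], [0, 0, 0], [0, 0, 0], [0, 0, 0], [0, 0, 0], [0, 0, 0], [0, 0, 0], [0, 0, 0], [0, 0, 0], [0, 0, 0], [0, 0, 0], [0, 0, 0], [0, 0, 0], [0, 0, 0], [0, 0, 0], [0, 0, 0], [0, 0, 0]], "spin": [-8, -8, -8, -8, -8, -8, -8, -8, -8, -8, -8, -8, -8, -8, -8, -8, -8, -8, -8, -8]}}

```text
time: 16.1
tool_pos: [0.467, -0.2458, 0.2911]
tool_rot: [-3.136, -0.083, 1.322]
contact_force: [-0.1, 0.2, 0.6]
opening: 0.0826
grip_force: 0.0
```

{"api": "arm_command", "payload": {"xyz": [[-6.4, -10.3, 0], [-6.4, -10.3, 0], [-6.4, -10.3, 0], [-6.4, -10.3, 0], [-6.4, -10.3, 0], [0, 0, 0], [0, 0, 0]], "spin": [-8, -8, 0, 0, 0, 0, 0]}}

```text
time: 16.8
tool_pos: [0.4344, -0.2976, 0.2908]
tool_rot: [-3.135, -0.083, 1.048]
contact_force: [0.5, 0.9, -0.4]
opening: 0.0827
grip_force: 0.0
```

```bash
python3 - <<'E'
from h import *
o=observe();print(o['qpos'].round(3),o['tool_pos'],o['tool_rot'])
E
```

```text
[-0.767  0.469  1.673  0.092  1.029 -0.294] [ 0.43437796 -0.29762674  0.2908074 ] [-3.13504924 -0.08277207  1.04818323]
```

The limit also left a 0.083 rad tilt (J4). Running into the opposite J6 stop should push J4 back the other way, so I'll unwind to it high up and then over-spin in small steps.

{"api": "arm_command", "payload": {"xyz": [[0, 0, 0], [0, 0, 0], [0, 0, 0], [0, 0, 0], [0, 0, 0], [0, 0, 0], [0, 0, 0], [0, 0, 0], [0, 0, 0], [0, 0, 0], [0, 0, 0], [0, 0, 0], [0, 0, 0], [0, 0, 0], [0, 0, 0], [0, 0, 0], [0, 0, 0], [0, 0, 0], [0, 0, 0], [0, 0, 0]], "spin": [-8.4, -8.4, -8.4, -8.4, -8.4, -8.4, -8.4, -8.4, -8.4, -8.4, -8.4, -8.4, -8.4, -8.4, -8.4, -8.4, -8.4, -8.4, -8.4, -8.4]}}

```text
time: 18.8
tool_pos: [0.4348, -0.2968, 0.2908]
tool_rot: [-3.135, -0.082, -1.889]
contact_force: [0.5, -0.2, -0.5]
opening: 0.0826
grip_force: 0.0
```

{"api": "arm_command", "payload": {"xyz": [[0, 0, 0], [0, 0, 0], [0, 0, 0], [0, 0, 0]], "spin": [-8, -8, -8, -4]}}

```text
time: 19.2
tool_pos: [0.4078, -0.3255, 0.2936]
tool_rot: [-3.136, -0.028, -2.328]
contact_force: [-0.3, -0.0, -0.4]
opening: 0.0822
grip_force: 0.0
```

```bash
python3 - <<'E'
from h import *
o=observe();print(o['qpos'].round(3),o['tool_pos'],o['tool_rot'])
E
```

```text
[-0.813  0.453  1.689 -0.033  0.993  3.104] [ 0.40783691 -0.32547945  0.29363295] [-3.13604144 -0.02762397 -2.32825105]
```

Working: the tilt is down to −0.028. A little more.

{"api": "arm_command", "payload": {"xyz": [[0, 0, 0], [0, 0, 0]], "spin": [-2, 0]}}

```text
time: 19.4
tool_pos: [0.4014, -0.3315, 0.2938]
tool_rot: [-3.136, -0.018, -2.355]
contact_force: [-0.2, 0.3, -0.0]
opening: 0.0826
grip_force: 0.0
```

```bash
python3 - <<'E'
from h import *
o=observe();print(o['qpos'].round(3),o['tool_pos'],o['tool_rot'])
E
```

```text
[-0.833  0.451  1.693 -0.021  0.992  3.104] [ 0.40140364 -0.33148558  0.29383405] [-3.13575121 -0.0176351  -2.35519889]
```

{"api": "arm_command", "payload": {"xyz": [[0, 0, 0], [0, 0, 0], [0, 0, 0]], "spin": [-2, -1.5, 0]}}

```text
time: 19.7
tool_pos: [0.3908, -0.3407, 0.2938]
tool_rot: [-3.135, 0.002, -2.401]
contact_force: [0.5, -0.2, 0.4]
opening: 0.0828
grip_force: 0.0
```

```bash
python3 - <<'E'
from h import *
o=observe();print(o['qpos'].round(3),o['tool_pos'],o['tool_rot'])
E
```

```text
[-8.650e-01  4.470e-01  1.699e+00  2.000e-03  9.890e-01  3.104e+00] [ 0.39077947 -0.34067651  0.29384227] [-3.13522976e+00  1.84692545e-03 -2.40051087e+00]
```

{"api": "arm_command", "payload": {"xyz": [[0, 0, 0], [0, 0, 0], [4.4, 4.4, 0], [4.4, 4.4, 0], [4.4, 4.4, 0], [4.4, 4.4, 0], [4.4, 4.4, 0], [4.4, 4.4, 0], [4.4, 4.4, 0], [4.4, 4.4, 0], [4.4, 4.4, 0], [4.7, 4.0, 0], [0, 0, 0], [0, 0, 0], [0, 0, 0], [0, 0, 0], [0, 0, 0], [0, 0, 0], [0, 0, 0], [0, 0, 0]], "spin": [8.2, 8.2, 8.2, 8.2, 8.2, 8.2, 8.2, 8.2, 8.2, 8.2, 8.2, 8.2, 8.2, 8.2, 8.2, 8.2, 8.2, 8.2, 8.2, 8.2]}}

```text
time: 21.7
tool_pos: [0.4355, -0.2966, 0.2939]
tool_rot: [-3.135, 0.002, 0.469]
contact_force: [0.3, -0.2, -0.1]
opening: 0.0826
grip_force: 0.0
```

{"api": "arm_command", "payload": {"xyz": [[0, 0, 0], [0, 0, 0], [0, 0, 0], [0, 0, 0], [0, 0, 0], [0, 0, 0]], "spin": [8.2, 8.2, 8.2, 8.2, 0, 0]}}

```text
time: 22.3
tool_pos: [0.4355, -0.2967, 0.2939]
tool_rot: [-3.135, 0.002, 1.032]
contact_force: [-0.0, -0.0, -0.4]
opening: 0.0827
grip_force: 0.0
```

```bash
python3 - <<'E'
from h import *
o=observe();print(o['qpos'].round(3),o['tool_pos'],o['tool_rot'])
E
```

```text
[-0.743  0.463  1.671 -0.003  1.014 -0.202] [ 0.435494   -0.29671792  0.29387284] [-3.13506536e+00  1.61960024e-03  1.03166907e+00]
```

{"api": "arm_command", "payload": {"xyz": [[-0.4, -0.4, -40], [0, 0, -40], [0, 0, -15], [0, 0, -10], [0, 0, -5], [0, 0, 0]], "spin": [0, 0, 0, 0, 0, 0]}}

```text
time: 22.9
tool_pos: [0.4352, -0.2974, 0.184]
tool_rot: [-3.135, 0.002, 1.034]
contact_force: [0.2, 0.2, 0.4]
opening: 0.0829
grip_force: 0.0
```

{"api": "arm_command", "payload": {"xyz": [[0, 0, 0], [0, 0, 0], [0, 0, 0], [0, 0, 0], [0, 0, 0], [0, 0, 0], [0, 0, 0], [0, 0, 0]], "spin": [0, 0, 0, 0, 0, 0, 0, 0], "jaw": -1}}

```text
time: 23.7
tool_pos: [0.4353, -0.2975, 0.1847]
tool_rot: [-3.137, 0.002, 1.035]
contact_force: [0.3, 1.0, 5.9]
opening: 0.0649
grip_force: 20.0
```

{"api": "arm_command", "payload": {"xyz": [[0, 0, 5], [0, 0, 15], [0, 0, 35], [0, 0, 35], [24, 28.4, 0], [24, 28.4, 0], [24, 28.4, 0], [24, 28.4, 0], [24, 28.4, 0], [24, 28.4, 0], [24, 28.4, 0], [24, 28.4, 0], [24, 28.4, 0], [23, 27.6, 0], [0, 0, 0], [0, 0, 0]], "spin": [0, 0, 0, 0, 0, 0, 0, 0, 0, 0, 0, 0, 0, 0, 0, 0]}}

```text
time: 25.3
tool_pos: [0.6738, -0.0133, 0.2731]
tool_rot: [-3.134, 0.003, 1.037]
contact_force: [0.2, -0.2, -0.7]
opening: 0.0649
grip_force: 20.0
```

{"api": "arm_command", "payload": {"xyz": [[0, 0, -20], [0, 0, -15], [0, 0, -5], [0, 0, -2], [0, 0, -2], [0, 0, -1], [0, 0, 0], [0, 0, 0]], "spin": [0, 0, 0, 0, 0, 0, 0, 0]}}

```text
time: 26.1
tool_pos: [0.6741, -0.014, 0.2293]
tool_rot: [-3.136, 0.001, 1.035]
contact_force: [-0.1, 0.2, -1.3]
opening: 0.0648
grip_force: 20.0
```

{"api": "arm_command", "payload": {"xyz": [[0, 0, -1], [0, 0, -1], [0, 0, -0.5], [0, 0, 0], [0, 0, 0]], "spin": [0, 0, 0, 0, 0]}}

```text
time: 26.6
tool_pos: [0.674, -0.014, 0.2278]
tool_rot: [-3.136, 0.001, 1.035]
contact_force: [-2.8, 0.4, 6.4]
opening: 0.0648
grip_force: 20.0
```

{"api": "arm_command", "payload": {"xyz": [[0, 0, 0.5], [0, 0, 0], [0, 0, 0], [0, 0, 0], [0, 0, 0]], "spin": [0, 0, 0, 0, 0], "jaw": 0.8}}

```text
time: 27.1
tool_pos: [0.674, -0.014, 0.2267]
tool_rot: [-3.135, 0.002, 1.035]
contact_force: [0.0, -0.7, -0.0]
opening: 0.082
grip_force: 0.0
```

{"api": "arm_command", "payload": {"xyz": [[0, 0, 10], [0, 0, 25], [0, 0, 30], [-23.3, 30.6, 0], [-23.3, 30.6, 0], [-23.3, 30.6, 0], [-23.3, 30.6, 0], [-23.3, 30.6, 0], [-23.3, 30.6, 0], [-23.3, 30.6, 0], [-23.3, 30.6, 0], [-23.3, 30.6, 0], [-23.3, 30.6, 0], [0, 0, 0], [0, 0, 0]], "spin": [0, 0, 0, -6, -6, -6, -6, -6, -6, -6, -6, -6, -5, 0, 0], "jaw": 0.4}}

```text
time: 28.6
tool_pos: [0.4408, 0.2925, 0.2926]
tool_rot: [-3.135, 0.0, 0.009]
contact_force: [1.0, -0.4, -0.8]
opening: 0.0643
grip_force: 0.0
```

```bash
python3 - <<'E'
from h import *
for n in('top','scene'):
    c=grab(n);P=cloud(c)
    print(n,top(P,np.array([.674,-.0149]),.045,.004))
    q=P[(np.hypot(P[:,0]-.6748,P[:,1]+.0149)<.028)&(P[:,2]>.05)]; A=np.c_[q[:,:2],np.ones(len(q))]
    print(np.linalg.lstsq(A,q[:,2],rcond=None)[0],len(q))
o=observe();print(o['qpos'].round(3),o['tool_rot'])
E
```

```text
top (array([672.5, -13.1,  33.4,  58. ]), 649)
[ 0.00129713 -0.00574878  0.05704018] 535
scene (array([672.1, -12.6,  33.4,  57.4]), 682)
[-0.00431539 -0.00916831  0.06015935] 565
[0.437 0.466 1.67  0.007 1.003 1.998] [-3.13497082e+00  5.83802744e-04  5.78551101e-03]
```

The large stack is complete and level (top 57.7 mm against 58 expected). Next, the small crown.

{"api": "arm_command", "payload": {"xyz": [[0.5, -0.2, -40], [0, 0, -40], [0, 0, -13], [0, 0, -7], [0, 0, -3], [0, 0, 0]], "spin": [0, 0, 0, 0, 0, 0]}}

```text
time: 29.3
tool_pos: [0.4422, 0.2917, 0.1898]
tool_rot: [-3.134, 0.0, 0.005]
contact_force: [0.3, -0.9, -0.1]
opening: 0.0644
grip_force: 0.0
```

{"api": "arm_command", "payload": {"xyz": [[0, 0, 0], [0, 0, 0], [0, 0, 0], [0, 0, 0], [0, 0, 0], [0, 0, 0], [0, 0, 0], [0, 0, 0]], "spin": [0, 0, 0, 0, 0, 0, 0, 0], "jaw": -1, "squeeze": 15}}

```text
time: 30.1
tool_pos: [0.4416, 0.2918, 0.1894]
tool_rot: [-3.135, 0.001, 0.006]
contact_force: [-0.7, -0.3, 5.5]
opening: 0.0394
grip_force: 15.0
```

{"api": "arm_command", "payload": {"xyz": [[0, 0, 5], [0, 0, 15], [0, 0, 20], [0, 0, 20], [13, -44, 0], [13, -44, 0], [13, -44, 0], [13, -44, 0], [13, -44, 0], [13, -44, 0], [14.7, -47, 0], [0, 0, 0], [0, 0, 0]], "spin": [0, 0, 0, 0, 0, 0, 0, 0, 0, 0, 0, 0, 0]}}

```text
time: 31.4
tool_pos: [0.5341, -0.0203, 0.2486]
tool_rot: [-3.135, 0.002, 0.003]
contact_force: [0.2, 0.9, -0.7]
opening: 0.0391
grip_force: 15.0
```

{"api": "arm_command", "payload": {"xyz": [[0, 0, -20], [0, 0, -15], [0, 0, -6], [0, 0, -2], [0, 0, -2], [0, 0, -1], [0, 0, -1], [0, 0, 0], [0, 0, 0]], "spin": [0, 0, 0, 0, 0, 0, 0, 0, 0]}}

```text
time: 32.3
tool_pos: [0.5344, -0.0193, 0.2021]
tool_rot: [-3.135, 0.001, 0.005]
contact_force: [0.7, -0.9, -0.3]
opening: 0.0393
grip_force: 15.0
```

{"api": "arm_command", "payload": {"xyz": [[0, 0, -1], [0, 0, -1], [0, 0, 0], [0, 0, 0]], "spin": [0, 0, 0, 0]}}

```text
time: 32.7
tool_pos: [0.5343, -0.0193, 0.2012]
tool_rot: [-3.135, 0.001, 0.006]
contact_force: [-2.3, 0.2, 12.4]
opening: 0.0393
grip_force: 15.0
```

{"api": "arm_command", "payload": {"xyz": [[0, 0, 0.5], [0, 0, 0], [0, 0, 0], [0, 0, 0], [0, 0, 0]], "spin": [0, 0, 0, 0, 0], "jaw": 0.4}}

```text
time: 33.2
tool_pos: [0.5341, -0.0192, 0.2001]
tool_rot: [-3.135, 0.002, 0.005]
contact_force: [-0.1, -1.0, -0.3]
opening: 0.0645
grip_force: 0.0
```

{"api": "arm_command", "payload": {"xyz": [[0, 0, 10], [0, 0, 30], [0, 0, 40], [0, 0, 30], [-0.4, -43, 0], [-0.4, -43, 0], [-0.4, -43, 0], [-0.4, -43, 0], [-0.4, -43, 0], [-0.4, -43, 0], [-0.4, -43, 0], [0, -43, 0], [0, -35.3, 0], [0, 0, 0], [0, 0, 0]], "spin": [0, 0, 0, 0, 0, 0, 0, 0, 0, 0, 0, 0, 0, 0, 0]}}

```text
time: 34.7
tool_pos: [0.531, -0.399, 0.3104]
tool_rot: [-3.134, 0.002, 0.004]
contact_force: [0.5, 0.8, -0.2]
opening: 0.0642
grip_force: 0.0
```

```bash
python3 - <<'E'
from h import *
for n in('top','scene'):
    c=grab(n);P=cloud(c)
    print(n,top(P,np.array([.5343,-.0191]),.035,.004))
    q=P[(np.hypot(P[:,0]-.5343,P[:,1]+.0191)<.02)&(P[:,2]>.028)]; A=np.c_[q[:,:2],np.ones(len(q))]
    print(np.linalg.lstsq(A,q[:,2],rcond=None)[0],len(q))
o=observe();print(o['qpos'].round(3),o['tool_rot'])
E
```

```text
top (array([532.9, -17.6,  20.5,  31.1]), 167)
[-0.01156441  0.01569759  0.03748911] 155
scene (array([532.8, -17.2,  21.1,  31.2]), 148)
[-0.00470771 -0.00919408  0.03356982] 131
[-0.758  0.675  1.227  0.004  1.246  0.805] [-3.13430079e+00  1.88950664e-03  6.25069183e-03]
```

{"api": "arm_command", "payload": {"xyz": [[0.5, 0.2, -40], [0, 0, -40], [0, 0, -25], [0, 0, -12], [0, 0, -6], [0, 0, -3], [0, 0, 0]], "spin": [0, 0, 0, 0, 0, 0, 0]}}

```text
time: 35.5
tool_pos: [0.5323, -0.3984, 0.1856]
tool_rot: [-3.136, 0.0, 0.006]
contact_force: [-0.3, -0.4, -0.1]
opening: 0.0644
grip_force: 0.0
```

{"api": "arm_command", "payload": {"xyz": [[0, 0, 0], [0, 0, 0], [0, 0, 0], [0, 0, 0], [0, 0, 0], [0, 0, 0], [0, 0, 0], [0, 0, 0]], "spin": [0, 0, 0, 0, 0, 0, 0, 0], "jaw": -1}}

```text
time: 36.3
tool_pos: [0.5321, -0.3986, 0.1851]
tool_rot: [-3.136, 0.001, 0.005]
contact_force: [-0.4, 0.0, 5.1]
opening: 0.045
grip_force: 15.0
```

{"api": "arm_command", "payload": {"xyz": [[0, 0, 5], [0, 0, 15], [0, 0, 40], [0, 0, 40], [0.5, 43, 0], [0.5, 43, 0], [0.5, 43, 0], [0, 43, 0], [0, 43, 0], [0, 43, 0], [0, 43, 0], [0, 43, 0], [0, 36.4, 0], [0, 0, 0], [0, 0, 0]], "spin": [0, 0, 0, 0, 0, 0, 0, 0, 0, 0, 0, 0, 0, 0, 0]}}

```text
time: 37.8
tool_pos: [0.5334, -0.0173, 0.2851]
tool_rot: [-3.135, 0.001, 0.008]
contact_force: [0.9, -0.8, -0.5]
opening: 0.0452
grip_force: 15.0
```

{"api": "arm_command", "payload": {"xyz": [[0, 0, -30], [0, 0, -20], [0, 0, -12], [0, 0, -5], [0, 0, -2], [0, 0, -2], [0, 0, -1], [0, 0, 0], [0, 0, 0]], "spin": [0, 0, 0, 0, 0, 0, 0, 0, 0]}}

```text
time: 38.7
tool_pos: [0.5335, -0.0179, 0.2128]
tool_rot: [-3.135, 0.001, 0.006]
contact_force: [-0.3, 0.7, 0.2]
opening: 0.0451
grip_force: 15.0
```

{"api": "arm_command", "payload": {"xyz": [[0, 0, -1], [0, 0, -1], [0, 0, 0], [0, 0, 0]], "spin": [0, 0, 0, 0]}}

```text
time: 39.1
tool_pos: [0.5335, -0.0179, 0.2119]
tool_rot: [-3.135, 0.0, 0.006]
contact_force: [-2.6, 0.7, 12.0]
opening: 0.0446
grip_force: 15.0
```

Contact at the expected height (211.9 against 212.1). Release and retreat.

{"api": "arm_command", "payload": {"xyz": [[0, 0, 0.5], [0, 0, 0], [0, 0, 0], [0, 0, 0], [0, 0, 0]], "spin": [0, 0, 0, 0, 0], "jaw": 0.4}}

```text
time: 39.6
tool_pos: [0.5334, -0.018, 0.2107]
tool_rot: [-3.135, 0.002, 0.006]
contact_force: [-0.0, 0.3, -0.5]
opening: 0.0638
grip_force: 0.0
```

{"api": "arm_command", "payload": {"xyz": [[0, 0, 10], [0, 0, 30], [0, 0, 40], [0, 0, 30], [-10, 40, 0], [-10, 40, 0], [-10, 40, 0], [-10, 40, 0], [-10, 40, 0], [-10, 40, 0], [0, 0, 0], [0, 0, 0], [0, 0, 0]], "spin": [0, 0, 0, 0, 0, 0, 0, 0, 0, 0, 0, 0, 0]}}

```text
time: 40.9
tool_pos: [0.4737, 0.2212, 0.3212]
tool_rot: [-3.135, 0.001, 0.005]
contact_force: [-0.1, 0.4, 0.9]
opening: 0.0643
grip_force: 0.0
```

```bash
python3 - <<'E'
from h import *
for n in('top','scene'):
    c=grab(n);P=cloud(c)
    for b,r,z in(((.5337,-.0185),.035,.038),((.673,-.0135),.045,.05)):
        print(n,top(P,np.array(b),r,.004))
        q=P[(np.hypot(*(P[:,:2]-b).T)<r-.014)&(P[:,2]>z)]; A=np.c_[q[:,:2],np.ones(len(q))]
        print(np.linalg.lstsq(A,q[:,2],rcond=None)[0],len(q))
    cv2.imwrite(f'pics/f_{n}.png',cv2.resize((c['img'][110:290,180:380] if n=='top' else c['img'][170:330,180:380])[...,::-1],(600,500),interpolation=cv2.INTER_CUBIC))
E
```

```text
top (array([532.2, -16.2,  22.7,  41.4]), 314)
[0.00618205 0.01968957 0.03845205] 306
top (array([672.8, -13.6,  33.2,  58. ]), 647)
[ 0.00883248 -0.00470214  0.05193734] 645
scene (array([531.9, -15.1,  23.1,  41.8]), 270)
[-0.02074251 -0.00046448  0.05259653] 258
scene (array([671.9, -11.9,  33.5,  57.5]), 680)
[-0.00564657 -0.00498892  0.06107691] 700
```

View pics/f_scene.png

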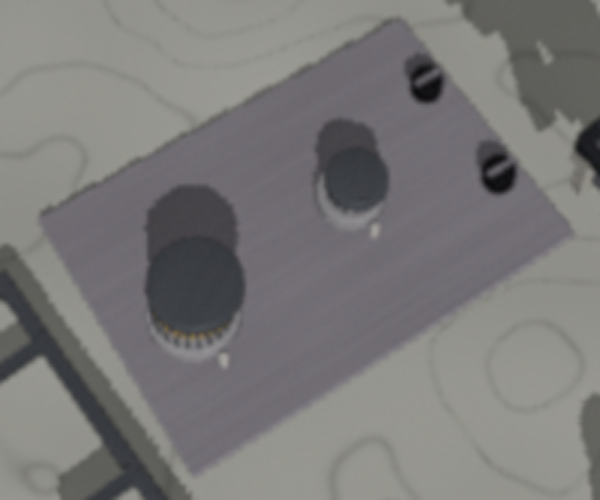

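Both stacks are level with caps home: large at (195,285), small at (355,180). Measured tops are 57.7 and 41.6 mm against 58 and 42 expected.

```bash
python3 -c "
from cell import *
print(hand_in())"
```

```text
the job is handed in; nothing more can be done
None
```

I built up both burners in the order you set, with every part seated, level and released, and handed the job in at about 41 s; the hand-in gave no verdict.

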